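Lock the jar onto the spring-loaded spice grinder

TASK

Fit the blue square jar onto the grinder base: set its two metal lugs into the two gates in the mouth, press it down against the spring, turn it clockwise (seen from above, the way the red arrows show) until you feel the sprung stop begin to resist, then let it rise so that its lugs catch in the hidden notches, and let go of it. Work gently by feel, keeping the forces between jar and base, push and twist together, under 40 N, and leave the other loose things on the table where they are.

Things in the scene. Friction and masses are not known exactly. Their poses are not given: they have to be found in the camera images.
- grinder: Grinder base: a white, round, upright machine fixed to the table, 124 mm across its foot and 106 mm across its top, with a grey top plate 3 mm thick whose upper face is 110 mm above the table. Origin at the centre of its underside, z up.
- mouth (a point): Centre of the round mouth (radius 29.5 mm) in the grinder's top plate, level with its upper face. z is up. Two gates, slots 14 mm wide that reach out to 39 mm from the centre, lie along +x and -x of this frame, each marked by a red dot. From the dots red arrows show the clockwise way to turn.
- gate (a point): Middle of the gate on the mouth's +x side, 34 mm from the centre, level with the top plate. A like gate is opposite. Turning anticlockwise from the gates is blocked at once; clockwise is free only when the lugs' tops are more than 7 mm below the plate's upper face.
- track (a point): On the mouth's axis, 7 mm below the plate: the track's roof. Lugs turned clockwise meet a sprung stop 53 to 80 degrees from the gates, hidden and different each time: feel for it. It resists with 0.1 N m, rising to 0.6 N m over 5 degrees, then is hard. Right before it a notch 11 mm wide, 4 mm high: the spring lifts the lugs into it, tops 3 mm below the plate, and the jar is locked.
- plunger (a joint): How far the flat sprung rubber plunger inside the mouth is pressed down, m. At 0 (free) its top is 14 mm below the plate's upper face. It pushes up with 5 N at first touch plus 0.6 N per mm; hard bottom at 0.0125 (12.5 N). The jar's underside rests on it: lugs can turn from 0.008 to 0.0125; 0.004 with the jar locked.
- jar_grip (a point): Centre of the jar's blue square body, the place to grip, 68 mm above the jar's underside. The body is 48 x 48 mm and 64 mm tall, its sides along this frame's x and y, z up. Below it a black round collar, 66 mm across, 30 to 36 mm above the underside. The jar stands upturned on the table, 100 mm tall, about 0.22 kg.
- jar_lugs (a point): On the jar's axis, level with the lugs' tops, 15 mm above the underside. Two steel lugs, 8 mm wide, 5 mm high, reach 36 mm from the axis along +x and -x of this frame; either fits either gate. They sit on a black round spigot, 55 mm across, tapering to 49 mm in its lowest 6 mm. A white stripe on top of the jar runs along the line of the lugs.
- pepper: Bystander: amber spice jar with black cap, 44 mm across, 95 mm tall; origin at the centre of its underside.
- paprika: Bystander: spice jar with a label and red cap, 44 mm across, 95 mm tall; origin at the centre of its underside.
- mug: Bystander: white mug, 80 mm across, 90 mm tall; origin at the centre of its underside.
- bowl: Bystander: blue bowl, 130 mm across, 50 mm tall; origin at the centre of its underside.
- spoon: Bystander: spoon lying on the table; origin near its middle.
- storejar: Bystander: square orange storage jar with a white lid and no lugs, 50 x 50 mm, 78 mm tall; not the one to fit. Origin at the centre of its underside.
Things that resemble listed ones, but are neither listed nor needed, are in the scene too. What is meant by the part that bears jar_grip is not green or turquoise, and is the larger of those in its own colour.

How it is judged:
By the outcome, as a careful person would: the job done as asked, in the order asked, and still so for the second after the job is handed in, with the robot touching nothing.
It also fails if it takes over 64 s, if anything falls off the work surface, if the arm or the gripper's body presses on something with over 40 N, if the wrist force passes 120 N, or if a joint passes its speed limit or range.

ROBOT

A 6-joint arm with a two-finger parallel gripper is mounted at the origin on the work surface. World frame = base frame: x ahead of the robot, y to its left, z up, the work surface at z = 0. Lengths are in m, angles in degrees, forces in N, time in s.
With the tool pointing down it reaches from about 0.35 to 0.875 m from the base axis. Payload 4.2 kg.
Tool frame: the origin (TCP) lies on the front face of the gripper's body, between the roots of the fingers; the fingertips stand 70 mm ahead of it and the grasp point (between the pads) lies 51 mm ahead of it (r.nose_length is the distance from the TCP to the fingertips, in m); z points along the fingers, y is the direction in which the jaws open and shut (so a half turn about z gives the same grasp; the last joint's range is limited). The gripper opens to 87 mm and grips with 3 to 60 N. Pads are 19 mm wide; open, the fingers measure 117 mm over their backs; the gripper's body (75 mm by 190 mm) begins 51 mm behind the grasp point.
Start: joints at [79.504, 22.042, 0.453, 0, -68.411, -14.817], TCP at [0.267, 0.565, 0.292] pointing down, gripper open.
Joint ranges: [-179.83, 179.83], [-69.29, 118.12], [-61.27, 80.66], [-181.25, 117.63], [-171.15, -9.14], [-177.46, 177.46]. Speed limits (degrees/s): [159.86, 159.86, 180, 180, 180, 180].

INTERFACE

Orientations are given as a 3x3 rotation matrix whose columns are the frame's x, y, z axes.
In Python, from station import telemetry, capture, order, r gives the robot as it stands.
- The arm moves only by the tool drive_tool, never from a script. Its argument "series" is a list of rows, each a list of 4 numbers: the shift along the tool's x, y, z as a fraction of full scale, then the turn about the tool's z as a fraction of full scale. In form: [[dx, dy, dz, turn], ...]. A call has 1 to 10 rows; each row is the pose to reach, as a shift and turn from the pose commanded when the call began, along the tool's axes at that moment; what a row does not reach only later rows make up. Full scale, the value 1, is 0.12 m for a shift and 2 rad for a turn. A row lasts 1/8 s, in which the tool goes at most 62.5 mm and 10.7 degrees, less where a joint would pass 70% of its speed; a pose out of reach is approached as far as the arm can. A call with a number of a shift or a turn outside -1 to 1 is refused whole. A call with a gripper value outside its range is refused whole. "fingers" is the finger opening in mm, from 0 to 87, set as the call begins (left out, the last holds). The fingers move at their own pace and stop on an object; the grip force is fixed at half the most. Time passes only in rows, so rows that repeat a pose let the fingers close. It gives the time, the measured TCP pose, the force and the opening at its end, in the units of the state.
- telemetry.sense(): the state, without advancing time (a new reading comes with each control period).
- capture(name): name is "scene" or "top"; returns a dict with "color" (480x640x3 uint8, blue, green, red), "fx", "fy", "cx", "cy" (pixels), "k1" (the pictures are not rectified: a ray, as slopes to the right and down, at radius r is drawn at 1 + k1 r^2 times it, then the intrinsics apply), "eye" and "attitude" of the camera in the world. Camera axes: x right, y up, looking along -z (the intrinsics and any distortion apply to the point x, -y, -z); pixel columns grow to the right and rows downward; lengths in m; the calibration is good to about 2 mm. A picture is of the moment at which its call begins. There is no depth.
- order.finish_job(): hands the job in, once; it reports no verdict.
The state is a dict: "time_s": time; "joints": joint angles; "joint_velocities": joint speeds; "effort": joint torques, N m; "tcp_pos": TCP position; "ee_rot": TCP orientation; "wrist_force": force on the tool from outside, world axes, zero at the start; "moment": the same for the moment, N m; "gripper_width": opening from 0.0 (shut) to 1.0 (fully open).
Only numpy, scipy, OpenCV 4.12 (cv2) and the standard library are available. Lean on these libraries where they do the work, as an engineer would, in place of code of your own. Each camera call takes 0.05 s, during which the arm holds its last target. There are 200 camera calls.

## Working session

There is one attempt and no reset: what is moved stays moved. The work goes in short steps, Python scripts to look and compute and a tool call to move; the robot and the scene stay as the last step left them, time stands still between calls to the robot, and variables do not carry over. Pictures are saved under pics/ and viewed, about 8 in all and at most 12, crops included, and the job is handed in when it is done.

Besides the shell and the picture viewer there is one more tool, called after "Call:" as a command line: name --pt "numbers of a row" for each row, then --argument value for the rest. drive_tool: Moves the arm, as the interface text tells. Shift numbers are shares of 0.12 m and turn numbers shares of 2 rad, none past 1 either way. Its arguments: {"type":"object","properties":{"series":{"type":"array","items":{"type":"array","items":{"type":"number","minimum":-1,"maximum":1}}},"fingers":{"type":"number"}},"required":["series"]}

```bash
mkdir -p pics; ls
cat > h.py <<'E'
import numpy as np, cv2
from station import telemetry, capture, order, r
def grab(n):
    c=capture(n); return c
def ray(c,u,v):
    p=cv2.undistortPoints(np.array([[[u,v]]],float),np.array([[c['fx'],0,c['cx']],[0,c['fy'],c['cy']],[0,0,1.]]),np.array([c['k1'],0,0,0,0.]))[0,0]
    d=np.array(c['attitude'])@np.array([p[0],-p[1],-1.]); return np.array(c['eye']),d
def onz(c,u,v,z):
    e,d=ray(c,u,v); return e+d*(z-e[2])/d[2]
def proj(c,P):
    q=np.array(c['attitude']).T@(np.array(P)-np.array(c['eye'])); x,y=q[0]/-q[2],-q[1]/-q[2]
    s=1+c['k1']*(x*x+y*y); return c['fx']*x*s+c['cx'],c['fy']*y*s+c['cy']
E
python3 - <<'E'
from h import *
for n in('scene','top'):
    c=grab(n); cv2.imwrite(f'pics/{n}0.png',c['color']); print(n,c['eye'],np.round(c['attitude'],3).tolist(),c['fx'],c['fy'],c['cx'],c['cy'],c['k1'])
print(telemetry.sense())
E
```

```text
pics
scene [ 1.34727557 -0.31281531  1.10601357] [[0.362, -0.727, 0.583], [0.932, 0.27, -0.242], [0.018, 0.631, 0.775]] 512.67790112196 512.67790112196 323.523073718058 241.97218721482992 0.034109691695648606
top [0.41551646 0.00419278 1.1383129 ] [[0.01, 0.986, -0.169], [-1.0, 0.007, -0.017], [-0.016, 0.169, 0.986]] 537.4986306632983 537.4986306632983 315.7023264598093 242.0821702740811 -0.04720416716283551
{'time_s': 0.1, 'joints': array([ 7.95021538e+01,  2.20882369e+01,  3.87153048e-01, -2.32010996e-02,
       -6.84103978e+01, -1.48178674e+01]), 'joint_velocities': array([-0.03881022,  0.00075218,  0.10174363, -0.0248662 ,  0.02586991,
        0.05132675]), 'effort': array([-3.14831377e-04, -3.91686881e+01,  1.87935823e+01,  4.23196033e+00,
        1.34638353e-02, -6.72672491e-05]), 'tcp_pos': array([0.26705674, 0.56463586, 0.29125139]), 'ee_rot': array([[ 9.03901480e-01, -4.27740095e-01, -7.24726825e-04],
       [-4.27740688e-01, -9.03899608e-01, -1.84452363e-03],
       [ 1.33896420e-04,  1.97726279e-03, -9.99998036e-01]]), 'wrist_force': array([-0.42803004, -1.23251818, -0.72838504]), 'moment': array([-0.0294212 ,  0.0224686 ,  0.02537519]), 'gripper_width': 0.9976239671437929}
```

View pics/scene0.png

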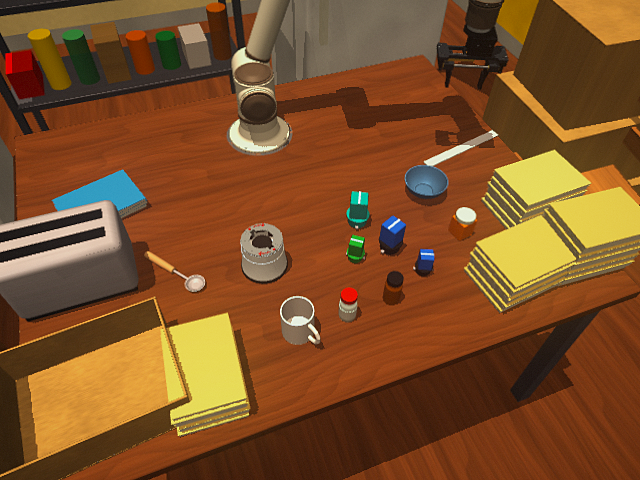

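View pics/top0.png

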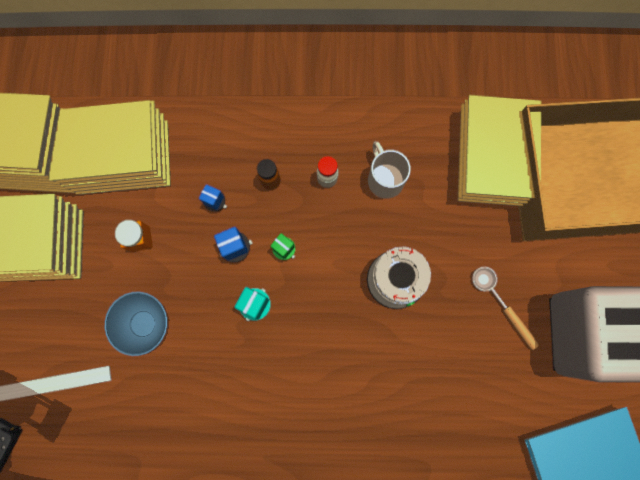

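The scene view shows the large blue jar at about (392,235), with the grinder at (263,250). In the top view the large blue jar is at (231,243), the small blue decoy at (212,196), and the grinder mouth at (402,276) with red marks above and below it. Next I'll measure both from enlarged crops.

Run:
```python
from h import *
c=grab('top'); im=c['color']
a=im[210:280,195:275]; b=im[235:315,360:440]
a=cv2.resize(a,(400,350),interpolation=cv2.INTER_NEAREST); b=cv2.resize(b,(400,400),interpolation=cv2.INTER_NEAREST)
o=np.zeros((400,800,3),np.uint8); o[:350,:400]=a;o[:,400:]=b
cv2.imwrite('pics/crop1.png',o)
hsv=cv2.cvtColor(im,cv2.COLOR_BGR2HSV)
# jar
m=cv2.inRange(hsv,(105,120,60),(130,255,255)); m[:, :200]=0;m[:,275:]=0;m[:212]=0;m[285:]=0
br=cv2.inRange(hsv,(0,0,150),(180,110,255));
s=br.copy(); s[:]=0; s[225:260,212:246]=br[225:260,212:246]
ys,xs=np.nonzero(s); P=np.array([onz(c,x,y,.1)[:2] for x,y in zip(xs,ys)])
print('stripe n',len(P),P.mean(0)); d=P-P.mean(0); w,v=np.linalg.eigh(d.T@d/len(d)); print(np.sqrt(w*12),np.degrees(np.arctan2(v[1,1],v[0,1])))
V=hsv[...,2]
print(V[228:262:2,212:250:2])
# red marks
red=cv2.inRange(hsv,(0,150,120),(6,255,255))|cv2.inRange(hsv,(174,150,120),(180,255,255))
red[:235]=0;red[320:]=0;red[:,:360]=0;red[:,440:]=0
n,l,st,ce=cv2.connectedComponentsWithStats(red)
for i in range(1,n):
    if st[i,4]>1: print('red',st[i],ce[i],onz(c,*ce[i],.11)[:2])
dk=cv2.inRange(hsv,(0,0,0),(180,255,45)); dk[:255]=0;dk[300:]=0;dk[:,:380]=0;dk[:,425:]=0
n,l,st,ce=cv2.connectedComponentsWithStats(dk)
for i in range(1,n):
    if st[i,4]>20: print('dark',st[i],ce[i],onz(c,*ce[i],.11)[:2])
```

```text
stripe n 89 [0.59455956 0.1943948 ]
[0.0074495  0.04662941] 113.71408493209978
[[130 128 131 127 129 128 128 125 118 133 182 189 114 122 130 130 130 132
  131]
 [129 128 129 126 128 124 105 140 183 200 204 204 164  77 127 129 128 132
  129]
 [126 127 126 114 107 176 193 200 203 203 205 204 192 109  91 114 125 128
  129]
 [125 117 134 181 195 199 199 203 202 205 205 206 205 153  72  62 102 127
  129]
 [124 127 196 200 202 201 204 202 204 205 207 214 224 225 103  61  66 102
  125]
 [128  94 187 200 203 202 200 204 208 214 225 229 231 222 135  70  60  69
  120]
 [128 126 162 201 201 201 208 217 229 232 228 204 213 207 178  83  56  63
   88]
 [131 131 123 197 211 223 229 231 224 219 208 205 207 208 199 114  69  63
   79]
 [132 103  83 218 230 230 222 207 205 206 205 208 207 208 208 162  75  58
   64]
 [135 101  89 192 200 204 205 203 205 205 207 208 210 209 207 183  90  61
   60]
 [139 124  91  91 190 204 205 207 207 205 207 208 206 192 165 125  78  67
   59]
 [136 136  92  70 166 204 206 205 203 206 200 185 152 112  79  71  71  73
   56]
 [138 137 124  86 127 202 205 203 195 174 136  94  71  71  67  68  69  66
   81]
 [140 142 140 105  81 183 190 163 127  79  69  68  68  65  69  63  61  62
  111]
 [145 144 145 109  97 102 110  71  68  68  69  69  66  59  57  64  63  79
  136]
 [129 128 129 105  78  73  46  62  68  68  64  56  59  59  62  58  73 123
  135]
 [134 134 133 129  99  82  82  57  53  59  61  64  60  56  61  75 122 134
  137]]
red [410 249   3   4   8] [411.25 251.  ] [ 0.57551874 -0.16290651]
red [392 251   2   2   4] [392.5 251.5] [ 0.57426985 -0.12664389]
red [413 295   2   3   4] [413.25 296.  ] [ 0.488709   -0.16508177]
red [394 296   2   3   4] [394.25 296.75] [ 0.48700992 -0.12882951]
```

View pics/crop1.png

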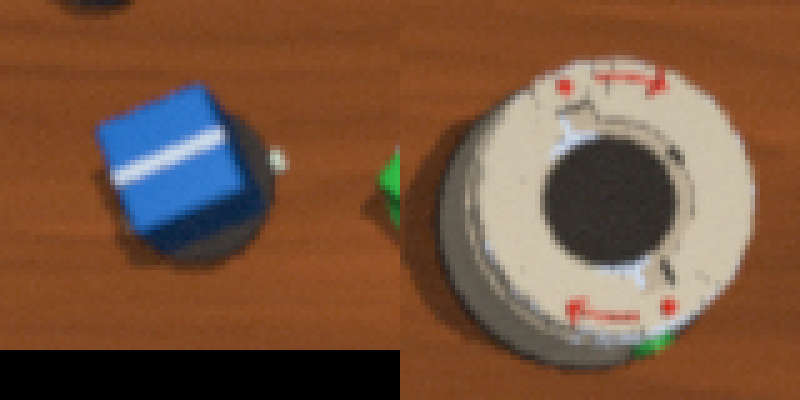

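The left crop shows the jar's top face, with its stripe running up to the right and a lug peeking out on the right. The right crop shows the gates at crop (580,118) and (652,275), with dots at (565,86) and (668,307) on the same line. Next I'll refine the centres with shape fits in both views.

```bash
cat > meas.py <<'E'
from h import *
def jar(c,box,vt,z=.1):
    x0,y0,x1,y1=box; hsv=cv2.cvtColor(c['color'],cv2.COLOR_BGR2HSV)[y0:y1,x0:x1]
    m=cv2.inRange(hsv,(95,0,vt),(130,255,255)); m=cv2.morphologyEx(m,cv2.MORPH_CLOSE,np.ones((3,3)))
    n,l,st,ce=cv2.connectedComponentsWithStats(m); i=1+st[1:,4].argmax()
    cn=max(cv2.findContours((l==i).astype(np.uint8),0,cv2.CHAIN_APPROX_NONE)[0],key=len)[:,0]
    P=np.array([onz(c,x+x0,y+y0,z)[:2] for x,y in cn])*1000
    return cv2.minAreaRect(P.astype(np.float32)),P
def circ(P):
    A=np.c_[2*P,np.ones(len(P))]; s=np.linalg.lstsq(A,(P**2).sum(1),rcond=None)[0]; return s[:2],np.sqrt(s[2]+s[0]**2+s[1]**2)
E
python3 - <<'E'
from meas import *
t=grab('top'); print('jar top',jar(t,(200,215,262,275),145)[0])
s=grab('scene'); 
# mouth disc (plunger dark) in top, at z=.096 ; plate outer rim
hsv=cv2.cvtColor(t['color'],cv2.COLOR_BGR2HSV)
dk=cv2.inRange(hsv[250:305,380:430],(0,0,0),(180,255,90)); n,l,st,ce=cv2.connectedComponentsWithStats(dk); i=1+st[1:,4].argmax()
print(st[i],ce[i],onz(t,380+ce[i][0],250+ce[i][1],.096))
print(hsv[276,365:440,2].tolist()); print(hsv[240:312,402,2].tolist())
# scene crops
a=cv2.resize(s['color'][205:270,360:425],(400,400),interpolation=cv2.INTER_CUBIC);b=cv2.resize(s['color'][215:285,230:300],(400,400),interpolation=cv2.INTER_CUBIC)
cv2.imwrite('pics/crop2.png',np.hstack([a,b]))
for P in [(.5315,-.1459,.11),(.57427,-.12664,.11),(.48871,-.16508,.11),(.5946,.1944,.1)]: print(P,np.round(proj(s,P),1))
E
```

```text
jar top ((593.7225341796875, 194.20558166503906), (45.02373123168945, 46.59544372558594), 24.146604537963867)
[  9  13  26  25 512] [21.51953125 24.8828125 ] [ 0.53054555 -0.14534864  0.096     ]
[84, 77, 56, 85, 99, 96, 93, 105, 153, 119, 130, 192, 204, 205, 206, 206, 207, 204, 207, 206, 206, 204, 194, 132, 72, 55, 54, 56, 57, 52, 53, 53, 52, 54, 52, 53, 56, 52, 50, 55, 47, 53, 54, 51, 51, 53, 47, 50, 54, 69, 136, 183, 185, 155, 197, 205, 204, 205, 206, 205, 206, 204, 205, 207, 201, 180, 135, 129, 128, 129, 128, 126, 127, 126, 126]
[124, 122, 126, 129, 130, 132, 146, 160, 167, 192, 203, 194, 195, 196, 200, 201, 202, 200, 167, 146, 181, 159, 104, 61, 48, 50, 52, 52, 51, 53, 50, 49, 52, 50, 53, 50, 52, 49, 56, 52, 55, 52, 53, 50, 52, 53, 47, 70, 151, 193, 206, 206, 207, 205, 207, 207, 206, 190, 176, 191, 203, 177, 148, 140, 114, 105, 99, 85, 90, 115, 123, 121]
(0.5315, -0.1459, 0.11) [260.7 238.1]
(0.57427, -0.12664, 0.11) [273.3 248.5]
(0.48871, -0.16508, 0.11) [248.6 228. ]
(0.5946, 0.1944, 0.1) [393.2 223.1]
```

View pics/crop2.png

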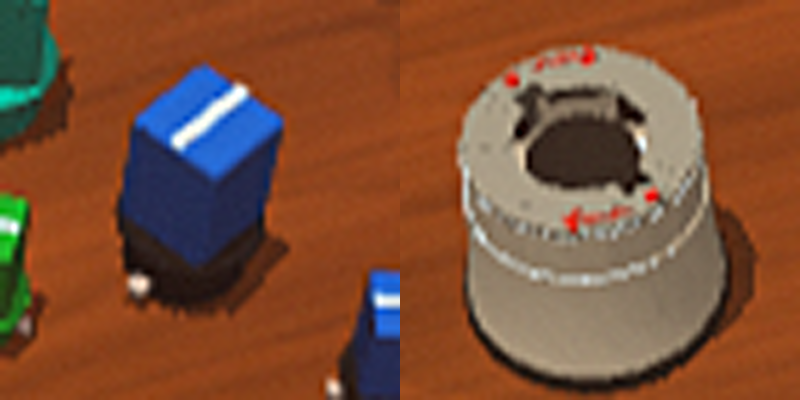

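Measurements agree across the two views to about 1 px:
- **Jar:** about (0.594, 0.1943), lug line at 113.9°.
- **Grinder:** about (0.5315, -0.146), gate line at 24.2°.

I'll grip with tool x at 23.9°, so the jaws close along the stripe and stay clear of neighbours.

```bash
cat > go.py <<'E'
import sys; from h import *
def st():
    s=telemetry.sense(); R=np.array(s['ee_rot']); return s,np.array(s['tcp_pos']),R,np.degrees(np.arctan2(R[1,0],R[0,0]))
if __name__=='__main__':
    x,y,z,yaw=map(float,sys.argv[1:5]); s,p,R,w=st()
    th=np.radians(w); Rn=np.array([[np.cos(th),np.sin(th),0],[np.sin(th),-np.cos(th),0],[0,0,-1]])
    d=Rn.T@(np.array([x,y,z])-p)/.12; t=-np.radians((yaw-w+180)%360-180)/2
    print('t',round(s['time_s'],2),'p',p.round(4),'yaw',round(w,2),'d',d.round(3),'turn',t.round(3),'j',np.round(s['joints'],1),'F',np.round(s['wrist_force'],1),'M',np.round(s['moment'],2),'w',s['gripper_width'])
E
python3 go.py .594 .1943 .25 23.9
```

```text
t 0.25 p [0.2671 0.5648 0.2918] yaw -25.32 d [3.783 1.626 0.348] turn -0.429 j [ 79.5  22.1   0.4  -0.  -68.4 -14.8] F [-0.6 -0.4 -0.1] M [ 0.02 -0.01 -0.01] w 0.9987498486004799
```

Call:
drive_tool --pt "0.33 0.14 0 0" --pt "0.66 0.28 0 0" --pt "1 0.42 0 0" --fingers 87

```text
time_s: 0.62
tcp_pos: [0.3547, 0.4671, 0.2921]
ee_rot: [[0.904, -0.427, -0.0], [-0.427, -0.904, -0.0], [0.0, 0.0, -1.0]]
wrist_force: [-0.1, -0.1, 0.3]
gripper_width: 1.001
```

Call:
drive_tool --pt "0.4 0.17 0 0" --pt "0.8 0.34 0 0" --pt "1 0.42 0 0"

```text
time_s: 1.0
tcp_pos: [0.4423, 0.3692, 0.2923]
ee_rot: [[0.903, -0.43, -0.0], [-0.43, -0.903, -0.0], [-0.0, 0.0, -1.0]]
wrist_force: [-0.5, 0.5, -0.2]
gripper_width: 1.003
```

Call:
drive_tool --pt "0.4 0.17 0 0" --pt "0.8 0.34 0 0" --pt "1 0.42 0 0"

```text
time_s: 1.38
tcp_pos: [0.5292, 0.2723, 0.2921]
ee_rot: [[0.903, -0.43, -0.0], [-0.43, -0.903, -0.0], [-0.0, 0.0, -1.0]]
wrist_force: [-0.3, 0.9, -1.2]
gripper_width: 1.0
```

Call:
drive_tool --pt "0.4 0.17 0.1 -0.09" --pt "0.78 0.36 0.2 -0.18" --pt "0.78 0.36 0.34 -0.27" --pt "0.78 0.36 0.34 -0.36" --pt "0.78 0.36 0.34 -0.43" --pt "0.78 0.36 0.34 -0.43" --pt "0.78 0.36 0.34 -0.43"

```text
time_s: 2.25
tcp_pos: [0.5941, 0.1954, 0.2514]
ee_rot: [[0.915, 0.404, -0.0], [0.404, -0.915, 0.0], [-0.0, -0.0, -1.0]]
wrist_force: [-0.4, -0.8, -0.5]
gripper_width: 0.998
```

```bash
python3 go.py .594 .1943 .121 23.9
```

```text
t 2.25 p [0.5941 0.1954 0.2514] yaw 23.85 d [-0.004  0.008  1.087] turn -0.0 j [ 33.   23.8  -2.9  -0.  -63.3  80.8] F [-0.4 -0.8 -0.5] M [-0.02 -0.02 -0.03] w 0.9977329528868005
```

Call:
drive_tool --pt "0 0.01 0.3 0" --pt "0 0.01 0.6 0" --pt "0 0.01 0.8 0" --pt "0 0.01 1 0"

```text
time_s: 2.75
tcp_pos: [0.5946, 0.1943, 0.1306]
ee_rot: [[0.914, 0.405, 0.0], [0.405, -0.914, -0.0], [-0.0, 0.0, -1.0]]
wrist_force: [0.3, -0.1, 0.2]
gripper_width: 0.998
```

Call:
drive_tool --pt "0 0 0.08 0" --pt "0 0 0.08 0"

```text
time_s: 3.0
tcp_pos: [0.5946, 0.1942, 0.1216]
ee_rot: [[0.914, 0.406, -0.001], [0.406, -0.914, -0.001], [-0.001, 0.0, -1.0]]
wrist_force: [0.1, -0.5, 0.5]
gripper_width: 1.002
```

```bash
python3 go.py .594 .1943 .121 23.9
python3 - <<'E'
from h import *
s=grab('scene');t=grab('top')
a=cv2.resize(s['color'][150:280,330:460],(400,400),interpolation=cv2.INTER_CUBIC);b=cv2.resize(t['color'][180:310,170:300],(400,400),interpolation=cv2.INTER_CUBIC)
cv2.imwrite('pics/grasp.png',np.hstack([a,b]))
E
```

```text
t 3.0 p [0.5946 0.1942 0.1216] yaw 23.94 d [-0.004 -0.003  0.005] turn 0.0 j [ 32.9  31.3 -11.1   0.  -47.6  81. ] F [ 0.1 -0.5  0.5] M [-0.04 -0.1   0.02] w 1.00221219472169
```

View pics/grasp.png

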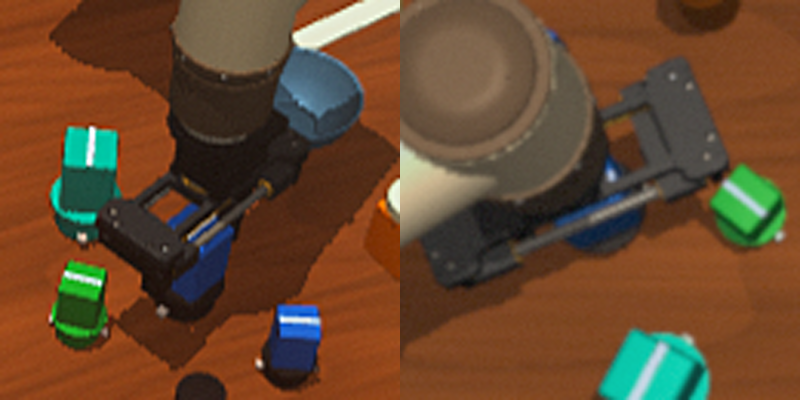

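The fingers straddle the jar in both halves of the picture and the neighbours are untouched. Closing now.

Call:
drive_tool --pt "0 0 0 0" --pt "0 0 0 0" --pt "0 0 0 0" --pt "0 0 0 0" --pt "0 0 0 0" --pt "0 0 0 0" --fingers 40

```text
time_s: 3.85
tcp_pos: [0.5946, 0.1943, 0.1219]
ee_rot: [[0.914, 0.406, 0.0], [0.406, -0.914, 0.0], [0.0, 0.0, -1.0]]
wrist_force: [0.3, -0.4, -0.1]
gripper_width: 0.551
```

```bash
python3 go.py .594 .1943 .121 23.9
```

```text
t 3.85 p [0.5946 0.1943 0.1219] yaw 23.96 d [-0.005 -0.002  0.007] turn 0.001 j [ 32.9  31.3 -11.1   0.  -47.6  81.1] F [ 0.3 -0.4 -0.1] M [-0.06 -0.01 -0.05] w 0.5509958947478949
```

Call:
drive_tool --pt "0 0 -0.1 0" --pt "0 0 -0.4 0" --pt "0 0 -0.8 0" --pt "0 0 -1 0" --pt "0 0 -1 0"

```text
time_s: 4.47
tcp_pos: [0.5953, 0.1946, 0.2446]
ee_rot: [[0.914, 0.406, 0.005], [0.406, -0.914, 0.003], [0.005, -0.001, -1.0]]
wrist_force: [-0.0, -0.5, -2.0]
gripper_width: 0.548
```

Call:
drive_tool --pt "0 0 -0.2 0" --pt "0 0 -0.2 0"

```text
time_s: 4.72
tcp_pos: [0.5948, 0.1943, 0.266]
ee_rot: [[0.914, 0.406, 0.001], [0.406, -0.914, 0.001], [0.001, -0.0, -1.0]]
wrist_force: [-0.2, 0.1, -3.2]
gripper_width: 0.551
```

```bash
python3 go.py .5318 -.146 .255 -65.8
```

```text
t 4.72 p [0.5948 0.1943 0.266 ] yaw 23.96 d [-1.632  2.378  0.092] turn 0.783 j [ 32.9  23.1  -1.7   0.  -65.1  81.1] F [-0.2  0.1 -3.2] M [-0.01 -0.06  0.04] w 0.550904490611214
```

Call:
drive_tool --pt "-0.2 0.3 0 0" --pt "-0.45 0.65 0 0" --pt "-0.68 1 0 0" --pt "-0.68 1 0 0"

```text
time_s: 5.22
tcp_pos: [0.567, 0.0485, 0.2638]
ee_rot: [[0.916, 0.402, -0.004], [0.402, -0.916, -0.001], [-0.004, -0.001, -1.0]]
wrist_force: [1.8, 0.3, -1.2]
gripper_width: 0.549
```

Call:
drive_tool --pt "-0.25 0.35 0 0" --pt "-0.48 0.7 0 0" --pt "-0.68 1 0 0" --pt "-0.68 1 0 0"

```text
time_s: 5.72
tcp_pos: [0.542, -0.0931, 0.2642]
ee_rot: [[0.915, 0.403, -0.003], [0.403, -0.915, 0.0], [-0.003, -0.001, -1.0]]
wrist_force: [0.3, 0.2, -2.4]
gripper_width: 0.548
```

Call:
drive_tool --pt "-0.27 0.38 0 0.09" --pt "-0.27 0.38 0 0.18" --pt "-0.27 0.38 0 0.27" --pt "-0.27 0.38 0 0.36" --pt "-0.27 0.38 0 0.45" --pt "-0.27 0.38 0 0.54" --pt "-0.27 0.38 0 0.63" --pt "-0.27 0.38 0 0.72" --pt "-0.27 0.38 0 0.783" --pt "-0.27 0.38 0 0.783"

```text
time_s: 6.98
tcp_pos: [0.532, -0.1451, 0.2647]
ee_rot: [[0.413, -0.911, -0.002], [-0.911, -0.413, 0.0], [-0.001, 0.001, -1.0]]
wrist_force: [-0.6, -0.3, -2.1]
gripper_width: 0.549
```

```bash
python3 go.py .5318 -.146 .255 -65.8;  python3 - <<'E'
from h import *
s=grab('scene');t=grab('top')
a=cv2.resize(s['color'][150:290,200:340],(400,400),interpolation=cv2.INTER_CUBIC);b=cv2.resize(t['color'][200:340,330:470],(400,400),interpolation=cv2.INTER_CUBIC)
cv2.imwrite('pics/above.png',np.hstack([a,b]))
E
```

```text
t 6.97 p [ 0.532  -0.1451  0.2647] yaw -65.61 d [0.006 0.005 0.081] turn 0.002 j [  1.6  16.2 -12.3  -0.  -61.6  22.8] F [-0.6 -0.3 -2.1] M [ 0.04 -0.07  0.02] w 0.5489855063569883
```

View pics/above.png

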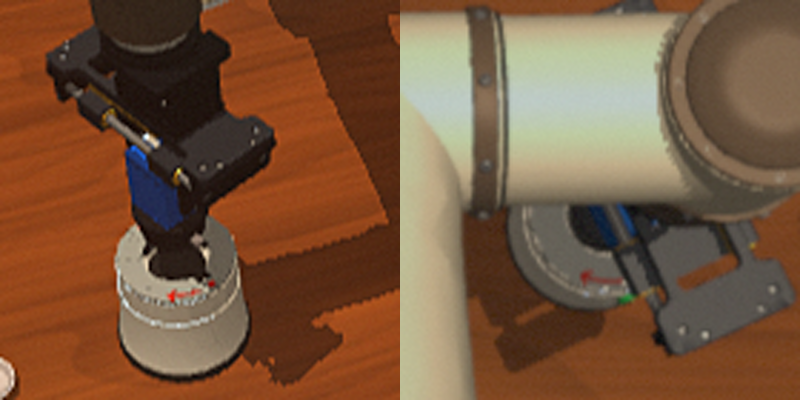

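The jar is centred over the mouth, with the gate dot and jar lug line agreeing. I'll lower it, checking force as I go.

Call:
drive_tool --pt "0.005 0.005 0.08 0.002" --pt "0.005 0.005 0.16 0.002" --pt "0.005 0.005 0.24 0.002" --pt "0.005 0.005 0.28 0.002" --pt "0.005 0.005 0.29 0.002" --pt "0.005 0.005 0.29 0.002"

```text
time_s: 7.82
tcp_pos: [0.5317, -0.1471, 0.2312]
ee_rot: [[0.407, -0.913, 0.0], [-0.913, -0.407, -0.0], [0.0, -0.0, -1.0]]
wrist_force: [-0.0, -1.0, -2.3]
gripper_width: 0.552
```

Call:
drive_tool --pt "0 0 0.02 0" --pt "0 0 0.04 0" --pt "0 0 0.05 0" --pt "0 0 0.05 0"

```text
time_s: 8.32
tcp_pos: [0.5315, -0.147, 0.2249]
ee_rot: [[0.407, -0.913, -0.0], [-0.913, -0.407, -0.0], [-0.0, 0.0, -1.0]]
wrist_force: [0.2, 0.3, -1.5]
gripper_width: 0.547
```

```bash
python3 go.py .5316 -.146 .218 -65.8
```

```text
t 8.32 p [ 0.5315 -0.147   0.2249] yaw -65.99 d [-0.007 -0.004  0.058] turn -0.002 j [  1.4  18.3 -15.5   0.  -56.1  22.6] F [ 0.2  0.3 -1.5] M [ 0.02 -0.05  0.03] w 0.5469656265775641
```

Call:
drive_tool --pt "-0.005 -0.003 0.01 -0.002" --pt "-0.005 -0.003 0.02 -0.002" --pt "-0.005 -0.003 0.025 -0.002" --pt "-0.005 -0.003 0.025 -0.002"

```text
time_s: 8.82
tcp_pos: [0.5316, -0.1463, 0.222]
ee_rot: [[0.41, -0.912, -0.0], [-0.912, -0.41, 0.0], [-0.0, 0.0, -1.0]]
wrist_force: [-1.0, 0.2, -1.6]
gripper_width: 0.549
```

Call:
drive_tool --pt "0 0 0.01 0" --pt "0 0 0.02 0" --pt "0 0 0.025 0" --pt "0 0 0.025 0"

```text
time_s: 9.32
tcp_pos: [0.5316, -0.1463, 0.219]
ee_rot: [[0.41, -0.912, -0.0], [-0.912, -0.41, 0.0], [-0.0, 0.0, -1.0]]
wrist_force: [-0.1, -1.3, -0.6]
gripper_width: 0.55
```

```bash
python3 go.py .5316 -.146 .218 -65.8
```

```text
t 9.32 p [ 0.5316 -0.1463  0.219 ] yaw -65.77 d [-0.002 -0.001  0.008] turn 0.0 j [  1.5  18.7 -16.   -0.  -55.3  22.8] F [-0.1 -1.3 -0.6] M [0.07 0.03 0.04] w 0.5500866559677466
```

Call:
drive_tool --pt "0 0 0.01 0" --pt "0 0 0.02 0" --pt "0 0 0.03 0" --pt "0 0 0.03 0"

```text
time_s: 9.82
tcp_pos: [0.5317, -0.1463, 0.216]
ee_rot: [[0.411, -0.912, 0.001], [-0.912, -0.411, -0.0], [0.0, -0.0, -1.0]]
wrist_force: [-1.4, 1.1, 3.8]
gripper_width: 0.545
```

Call:
drive_tool --pt "0 0 0.01 0" --pt "0 0 0.02 0" --pt "0 0 0.03 0" --pt "0 0 0.03 0"

```text
time_s: 10.32
tcp_pos: [0.5318, -0.1463, 0.2122]
ee_rot: [[0.411, -0.912, 0.0], [-0.912, -0.411, -0.0], [0.0, -0.0, -1.0]]
wrist_force: [-2.1, 1.3, 6.1]
gripper_width: 0.549
```

```bash
python3 go.py .5316 -.146 .2079 -65.8
```

```text
t 10.32 p [ 0.5318 -0.1463  0.2122] yaw -65.75 d [-0.003  0.     0.036] turn 0.0 j [  1.5  19.1 -16.5   0.  -54.4  22.8] F [-2.1  1.3  6.1] M [0.48 0.65 0.05] w 0.5488677366646512
```

Call:
drive_tool --pt "-0.004 0.002 0.01 0" --pt "-0.004 0.002 0.02 0" --pt "-0.004 0.002 0.03 0" --pt "-0.004 0.002 0.036 0" --pt "-0.004 0.002 0.036 0"

```text
time_s: 10.95
tcp_pos: [0.5317, -0.1462, 0.2085]
ee_rot: [[0.411, -0.912, 0.001], [-0.912, -0.411, -0.001], [0.001, -0.001, -1.0]]
wrist_force: [-2.3, 0.0, 8.0]
gripper_width: 0.549
```

```bash
python3 go.py .5316 -.146 .2079 -65.8
```

```text
t 10.95 p [ 0.5317 -0.1462  0.2085] yaw -65.74 d [-0.002 -0.     0.005] turn 0.001 j [  1.5  19.3 -16.8   0.1 -53.8  22.7] F [-2.3  0.   8. ] M [ 0.27  0.85 -0.03] w 0.5490187333142741
```

Call:
drive_tool --pt "-0.001 0.004 0.005 0.02" --pt "-0.001 0.004 0.008 0.04" --pt "-0.001 0.004 0.008 0.07" --pt "-0.001 0.004 0.008 0.1" --pt "-0.001 0.004 0.008 0.1"

```text
time_s: 11.58
tcp_pos: [0.5321, -0.1467, 0.2082]
ee_rot: [[0.222, -0.975, 0.004], [-0.975, -0.222, -0.002], [0.003, -0.003, -1.0]]
wrist_force: [-0.2, -1.7, 8.6]
gripper_width: 0.544
```

```bash
python3 go.py .5317 -.146 .2075 -145.8
```

```text
t 11.57 p [ 0.5321 -0.1467  0.2082] yaw -77.19 d [-0.006  0.002  0.006] turn 0.599 j [  1.5  19.3 -16.9   0.1 -53.6  11.3] F [-0.2 -1.7  8.6] M [-0.23  0.46 -0.03] w 0.5442243126335664
```

Call:
drive_tool --pt "-0.004 0.002 0.004 0.04" --pt "-0.004 0.002 0.004 0.08" --pt "-0.004 0.002 0.004 0.12" --pt "-0.004 0.002 0.004 0.16" --pt "-0.004 0.002 0.004 0.2" --pt "-0.004 0.002 0.004 0.24" --pt "-0.004 0.002 0.004 0.28" --pt "-0.004 0.002 0.004 0.28"

```text
time_s: 12.58
tcp_pos: [0.5318, -0.1464, 0.2078]
ee_rot: [[-0.33, -0.944, 0.004], [-0.944, 0.33, -0.002], [0.0, -0.005, -1.0]]
wrist_force: [-0.3, -0.9, 9.1]
gripper_width: 0.547
```

```bash
python3 go.py .5317 -.146 .2075 -145.8
```

```text
t 12.57 p [ 0.5318 -0.1464  0.2078] yaw -109.28 d [-0.003  0.002  0.003] turn 0.319 j [  1.5  19.3 -17.    0.1 -53.5 -20.9] F [-0.3 -0.9  9.1] M [-0.25  0.36 -0.03] w 0.5474019017737894
```

Call:
drive_tool --pt "-0.003 0.002 0.003 0.03" --pt "-0.003 0.002 0.003 0.06" --pt "-0.003 0.002 0.003 0.06"

```text
time_s: 12.95
tcp_pos: [0.5317, -0.146, 0.2076]
ee_rot: [[-0.441, -0.898, 0.004], [-0.898, 0.441, -0.002], [-0.0, -0.005, -1.0]]
wrist_force: [-0.6, -2.2, 9.3]
gripper_width: 0.558
```

```bash
python3 go.py .5317 -.146 .2075 -145.8
```

```text
t 12.95 p [ 0.5317 -0.146   0.2076] yaw -116.15 d [0. 0. 0.] turn 0.259 j [  1.5  19.3 -17.    0.2 -53.4 -27.8] F [-0.6 -2.2  9.3] M [-0.37  0.31 -0.05] w 0.5584507070337066
```

Call:
drive_tool --pt "0 0 0 0.008" --pt "0 0 0 0.015" --pt "0 0 0 0.015"

```text
time_s: 13.32
tcp_pos: [0.5317, -0.146, 0.2075]
ee_rot: [[-0.467, -0.884, 0.004], [-0.884, 0.467, -0.002], [-0.0, -0.005, -1.0]]
wrist_force: [-1.0, -1.6, 9.0]
gripper_width: 0.553
```

```bash
python3 go.py .5317 -.146 .2075 -145.8
```

```text
t 13.32 p [ 0.5317 -0.146   0.2075] yaw -117.84 d [-0.  0.  0.] turn 0.244 j [  1.5  19.3 -17.    0.2 -53.4 -29.5] F [-1.  -1.6  9. ] M [-0.35  0.36 -0.  ] w 0.553408299829361
```

Call:
drive_tool --pt "0 0 0 0.008" --pt "0 0 0 0.015" --pt "0 0 0 0.015"

```text
time_s: 13.7
tcp_pos: [0.5317, -0.146, 0.2075]
ee_rot: [[-0.493, -0.87, 0.004], [-0.87, 0.493, -0.002], [-0.0, -0.005, -1.0]]
wrist_force: [-1.2, -1.7, 9.2]
gripper_width: 0.55
```

```bash
python3 go.py .5317 -.146 .2075 -145.8
```

```text
t 13.7 p [ 0.5317 -0.146   0.2075] yaw -119.56 d [-0.  0.  0.] turn 0.229 j [  1.5  19.3 -17.    0.2 -53.4 -31.2] F [-1.2 -1.7  9.2] M [-0.31  0.34 -0.  ] w 0.5497032413369441
```

Call:
drive_tool --pt "0 0 0 0.008" --pt "0 0 0 0.015" --pt "0 0 0 0.015"

```text
time_s: 14.08
tcp_pos: [0.5317, -0.146, 0.2075]
ee_rot: [[-0.519, -0.855, 0.004], [-0.855, 0.519, -0.002], [-0.0, -0.005, -1.0]]
wrist_force: [-0.8, -1.3, 8.6]
gripper_width: 0.551
```

```bash
python3 go.py .5317 -.146 .2075 -145.8
```

```text
t 14.07 p [ 0.5317 -0.146   0.2075] yaw -121.28 d [0. 0. 0.] turn 0.214 j [  1.5  19.3 -17.    0.2 -53.4 -32.9] F [-0.8 -1.3  8.6] M [-0.28  0.32  0.06] w 0.5510437050537038
```

Call:
drive_tool --pt "0 0 0 0.008" --pt "0 0 0 0.015" --pt "0 0 0 0.015"

```text
time_s: 14.45
tcp_pos: [0.5317, -0.146, 0.2075]
ee_rot: [[-0.545, -0.839, 0.004], [-0.839, 0.545, -0.002], [-0.001, -0.005, -1.0]]
wrist_force: [-1.0, -1.0, 9.1]
gripper_width: 0.544
```

```bash
python3 go.py .5317 -.146 .2075 -145.8
```

```text
t 14.45 p [ 0.5317 -0.146   0.2075] yaw -123.0 d [-0.  0.  0.] turn 0.199 j [  1.5  19.3 -17.    0.2 -53.4 -34.6] F [-1.  -1.   9.1] M [-0.33  0.33  0.04] w 0.5444098701957343
```

Call:
drive_tool --pt "0 0 0 0.008" --pt "0 0 0 0.015" --pt "0 0 0 0.015"

```text
time_s: 14.82
tcp_pos: [0.5317, -0.146, 0.2075]
ee_rot: [[-0.569, -0.822, 0.004], [-0.822, 0.569, -0.002], [-0.001, -0.005, -1.0]]
wrist_force: [-1.0, -1.2, 8.4]
gripper_width: 0.546
```

```bash
python3 go.py .5317 -.146 .2075 -145.8
```

```text
t 14.82 p [ 0.5317 -0.146   0.2075] yaw -124.71 d [ 0. -0.  0.] turn 0.184 j [  1.5  19.3 -17.    0.2 -53.4 -36.4] F [-1.  -1.2  8.4] M [-0.31  0.32  0.04] w 0.5460913926865082
```

Call:
drive_tool --pt "0 0 0 0.008" --pt "0 0 0 0.015" --pt "0 0 0 0.015"

```text
time_s: 15.2
tcp_pos: [0.5317, -0.146, 0.2075]
ee_rot: [[-0.594, -0.805, 0.004], [-0.805, 0.594, -0.002], [-0.001, -0.005, -1.0]]
wrist_force: [-0.4, -1.8, 8.7]
gripper_width: 0.549
```

```bash
python3 go.py .5317 -.146 .2075 -145.8
```

```text
t 15.2 p [ 0.5317 -0.146   0.2075] yaw -126.43 d [ 0. -0.  0.] turn 0.169 j [  1.5  19.3 -17.    0.2 -53.4 -38.1] F [-0.4 -1.8  8.7] M [-0.26  0.38  0.04] w 0.5493948888017643
```

Call:
drive_tool --pt "0 0 0 0.008" --pt "0 0 0 0.015" --pt "0 0 0 0.015"

```text
time_s: 15.58
tcp_pos: [0.5317, -0.146, 0.2075]
ee_rot: [[-0.618, -0.786, 0.004], [-0.786, 0.618, -0.002], [-0.001, -0.005, -1.0]]
wrist_force: [-0.8, -2.3, 7.9]
gripper_width: 0.546
```

```bash
python3 go.py .5317 -.146 .2075 -145.8
```

```text
t 15.57 p [ 0.5317 -0.146   0.2075] yaw -128.15 d [ 0. -0.  0.] turn 0.154 j [  1.6  19.3 -17.    0.2 -53.4 -39.8] F [-0.8 -2.3  7.9] M [-0.26  0.3   0.03] w 0.5458348966732002
```

Call:
drive_tool --pt "0 0 0 0.008" --pt "0 0 0 0.015" --pt "0 0 0 0.015"

```text
time_s: 15.95
tcp_pos: [0.5317, -0.146, 0.2075]
ee_rot: [[-0.641, -0.767, 0.004], [-0.767, 0.641, -0.002], [-0.001, -0.004, -1.0]]
wrist_force: [-0.6, -1.4, 9.3]
gripper_width: 0.554
```

```bash
python3 go.py .5317 -.146 .2075 -145.8
```

```text
t 15.95 p [ 0.5317 -0.146   0.2075] yaw -129.87 d [ 0. -0.  0.] turn 0.139 j [  1.5  19.3 -17.    0.1 -53.4 -41.5] F [-0.6 -1.4  9.3] M [-0.26  0.29  0.09] w 0.5535957720383176
```

Call:
drive_tool --pt "0 0 0 0.008" --pt "0 0 0 0.01" --pt "0 0 0 0.01"

```text
time_s: 16.32
tcp_pos: [0.5318, -0.1459, 0.2075]
ee_rot: [[-0.656, -0.755, 0.004], [-0.755, 0.656, -0.002], [-0.001, -0.005, -1.0]]
wrist_force: [-0.5, -0.1, 8.6]
gripper_width: 0.553
```

```bash
python3 go.py .5317 -.146 .2075 -145.8
```

```text
t 16.32 p [ 0.5318 -0.1459  0.2075] yaw -130.97 d [ 0.001 -0.     0.   ] turn 0.129 j [  1.6  19.3 -17.    0.2 -53.4 -42.6] F [-0.5 -0.1  8.6] M [-0.18  0.35  0.19] w 0.552535043631489
```

Call:
drive_tool --pt "0 0 0 0.008" --pt "0 0 0 0.01" --pt "0 0 0 0.01"

```text
time_s: 16.7
tcp_pos: [0.5319, -0.1457, 0.2075]
ee_rot: [[-0.67, -0.742, 0.005], [-0.742, 0.67, -0.002], [-0.002, -0.005, -1.0]]
wrist_force: [-0.2, -0.6, 8.9]
gripper_width: 0.551
```

```bash
python3 go.py .5317 -.146 .2075 -145.8
```

```text
t 16.7 p [ 0.5319 -0.1457  0.2075] yaw -132.1 d [0.003 0.    0.   ] turn 0.12 j [  1.6  19.3 -17.    0.1 -53.4 -43.8] F [-0.2 -0.6  8.9] M [-0.04  0.28  0.3 ] w 0.5508426052781837
```

The stop began at about yaw -130, which is 64° from the gates, and resisted with 0.3 N m at -132. I'll ease back to about -129.3, then let it rise gently.

Call:
drive_tool --pt "0 0 0 -0.012" --pt "0 0 0 -0.024" --pt "0 0 0 -0.024"

```text
time_s: 17.08
tcp_pos: [0.5321, -0.1455, 0.2076]
ee_rot: [[-0.635, -0.773, 0.005], [-0.773, 0.635, -0.001], [-0.003, -0.005, -1.0]]
wrist_force: [-0.7, 0.8, 8.3]
gripper_width: 0.549
```

```bash
python3 go.py .5317 -.146 .2075 -129.3
```

```text
t 17.07 p [ 0.5321 -0.1455  0.2076] yaw -129.41 d [ 0.006 -0.     0.001] turn -0.001 j [  1.6  19.3 -17.    0.1 -53.4 -41.1] F [-0.7  0.8  8.3] M [0.38 0.14 0.05] w 0.5487696845761602
```

Call:
drive_tool --pt "0 0 -0.01 0" --pt "0 0 -0.02 0" --pt "0 0 -0.028 0" --pt "0 0 -0.028 0"

```text
time_s: 17.58
tcp_pos: [0.5321, -0.1455, 0.2107]
ee_rot: [[-0.635, -0.772, 0.005], [-0.772, 0.635, -0.001], [-0.003, -0.005, -1.0]]
wrist_force: [1.2, -0.5, 6.6]
gripper_width: 0.548
```

```bash
python3 go.py .5317 -.146 .2139 -129.3
```

```text
t 17.57 p [ 0.5321 -0.1455  0.2107] yaw -129.43 d [ 0.005 -0.    -0.027] turn -0.001 j [  1.6  19.1 -16.8   0.1 -53.8 -41.1] F [ 1.2 -0.5  6.6] M [ 0.16 -0.04  0.05] w 0.5475786253392585
```

Call:
drive_tool --pt "0 0 -0.008 0" --pt "0 0 -0.014 0" --pt "0 0 -0.014 0"

```text
time_s: 17.95
tcp_pos: [0.5321, -0.1455, 0.2121]
ee_rot: [[-0.635, -0.772, 0.005], [-0.772, 0.635, -0.001], [-0.003, -0.005, -1.0]]
wrist_force: [0.6, 0.9, 6.8]
gripper_width: 0.553
```

```bash
python3 go.py .5317 -.146 .2139 -129.3
```

```text
t 17.95 p [ 0.5321 -0.1455  0.2121] yaw -129.43 d [ 0.005 -0.    -0.015] turn -0.001 j [  1.6  19.  -16.7   0.1 -54.  -41.1] F [0.6 0.9 6.8] M [ 0.15 -0.15 -0.01] w 0.5530353122542246
```

Call:
drive_tool --pt "0 0 -0.008 0" --pt "0 0 -0.012 0" --pt "0 0 -0.012 0" --pt "0 0 -0.012 0"

```text
time_s: 18.45
tcp_pos: [0.5321, -0.1455, 0.2133]
ee_rot: [[-0.635, -0.772, 0.005], [-0.772, 0.635, -0.001], [-0.003, -0.005, -1.0]]
wrist_force: [1.7, -1.4, 6.3]
gripper_width: 0.546
```

```bash
python3 go.py .5317 -.146 .2139 -129.3
```

```text
t 18.45 p [ 0.5321 -0.1455  0.2133] yaw -129.44 d [ 0.005 -0.    -0.005] turn -0.001 j [  1.6  18.9 -16.6   0.1 -54.2 -41.1] F [ 1.7 -1.4  6.3] M [-0.11 -0.65  0.01] w 0.5464264044972547
```

Call:
drive_tool --pt "0 0 -0.005 0" --pt "0 0 -0.005 0"

```text
time_s: 18.7
tcp_pos: [0.5321, -0.1455, 0.2134]
ee_rot: [[-0.635, -0.772, 0.005], [-0.772, 0.635, -0.001], [-0.003, -0.004, -1.0]]
wrist_force: [5.2, -1.9, 2.0]
gripper_width: 0.548
```

```bash
python3 go.py .5317 -.146 .2139 -129.3
```

```text
t 18.7 p [ 0.5321 -0.1455  0.2134] yaw -129.44 d [ 0.005 -0.    -0.004] turn -0.001 j [  1.6  18.9 -16.6   0.1 -54.2 -41.1] F [ 5.2 -1.9  2. ] M [-0.63 -1.65  0.04] w 0.5484347179841068
```

The jar stopped rising at 4.0–4.5 mm plunger depth with the upward force falling, so the lug tops are against the notch tops. The track roof would have held it at 8 mm. Releasing.

Call:
drive_tool --pt "0 0 0.005 0" --pt "0 0 0.005 0"

```text
time_s: 18.95
tcp_pos: [0.5317, -0.1454, 0.2131]
ee_rot: [[-0.635, -0.772, 0.004], [-0.772, 0.635, -0.001], [-0.002, -0.003, -1.0]]
wrist_force: [4.2, -1.9, 5.6]
gripper_width: 0.548
```

Call:
drive_tool --pt "0 0 0 0" --pt "0 0 0 0" --pt "0 0 0 0" --pt "0 0 0 0" --pt "0 0 0 0" --pt "0 0 0 0" --fingers 80

```text
time_s: 19.7
tcp_pos: [0.5302, -0.1452, 0.2122]
ee_rot: [[-0.636, -0.772, -0.0], [-0.772, 0.636, 0.0], [0.0, 0.0, -1.0]]
wrist_force: [-0.3, 0.1, -1.4]
gripper_width: 0.919
```

```bash
python3 go.py .5317 -.146 .2139 -129.3
```

```text
t 19.7 p [ 0.5302 -0.1452  0.2122] yaw -129.48 d [-0.003 -0.014 -0.014] turn -0.002 j [  1.6  18.9 -16.7  -0.  -54.3 -41.1] F [-0.3  0.1 -1.4] M [ 0.1  -0.12  0.01] w 0.9185847211897146
```

Released, with no force on the wrist. I'll back off upward and to the side and look.

Call:
drive_tool --pt "0 0 -0.1 0" --pt "0 0 -0.4 0" --pt "0 0 -0.7 0" --pt "0 0 -1 0" --pt "0 0 -1 0"

```text
time_s: 20.32
tcp_pos: [0.5315, -0.1455, 0.3368]
ee_rot: [[-0.635, -0.772, 0.009], [-0.772, 0.635, -0.001], [-0.005, -0.007, -1.0]]
wrist_force: [-0.1, 0.0, -0.3]
gripper_width: 0.921
```

Call:
drive_tool --pt "0.3 0.3 0 0" --pt "0.6 0.6 0 0" --pt "0.95 0.95 0 0" --pt "0.95 0.95 0 0"

```text
time_s: 20.82
tcp_pos: [0.366, -0.1609, 0.3323]
ee_rot: [[-0.637, -0.771, 0.0], [-0.771, 0.637, 0.001], [-0.001, 0.0, -1.0]]
wrist_force: [1.4, -0.6, 0.2]
gripper_width: 0.916
```

```bash
python3 go.py .5317 -.146 .2139 -129.3
python3 - <<'E'
from h import *
s=grab('scene');t=grab('top')
a=cv2.resize(s['color'][160:300,200:340],(400,400),interpolation=cv2.INTER_CUBIC);b=cv2.resize(t['color'][200:340,330:470],(400,400),interpolation=cv2.INTER_CUBIC)
cv2.imwrite('pics/done.png',np.vstack([np.hstack([a,b]),]))
E
```

```text
t 20.82 p [ 0.366  -0.1609  0.3323] yaw -129.54 d [-0.975 -0.986  0.987] turn -0.002 j [ -0.2  -2.6 -24.2  -0.  -68.3 -39.3] F [ 1.4 -0.6  0.2] M [ 0.1  -0.26  0.04] w 0.9161517011049487
```

View pics/done.png

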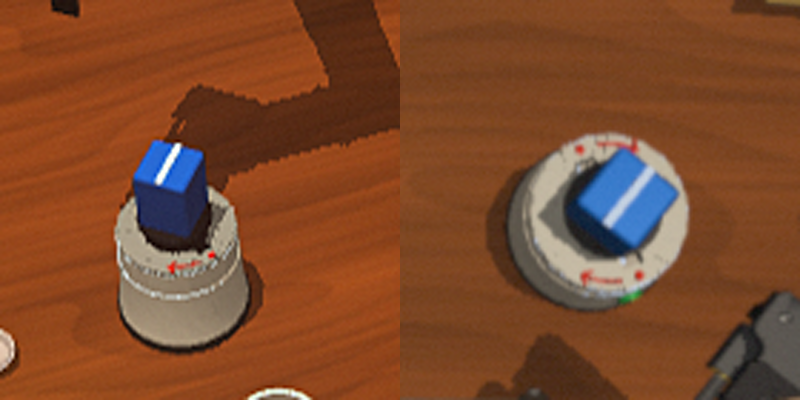

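The jar stands in the mouth and is clear of the gripper. The stripe has turned clockwise from the dot line, at about (640,195) in the right half. One numeric check of height and angle, then I hand in.

Run:
```python
from meas import *
t=grab('top'); s=grab('scene')
for z in (.188,.192,.196):
    rc,P=jar(t,(385,240,455,300),145,z); rs,Q=jar(s,(240,205,280,245),130,z)
    print(z,'top',np.round(rc[0],1),np.round(rc[1],1),round(rc[2],1),'scene',np.round(rs[0],1),np.round(rs[1],1),round(rs[2],1))
```

```text
0.188 top [ 532.  -147.2] [46.  46.9] 50.8 scene [ 532.2 -145.2] [45.9 48.6] 49.4
0.192 top [ 531.5 -146.5] [45.8 46.7] 50.8 scene [ 535.7 -146. ] [45.7 48.4] 49.4
0.196 top [ 531.  -145.9] [45.6 46.5] 50.8 scene [ 539.3 -146.7] [45.5 48.2] 49.4
```

Height is the discriminating quantity (0.192 locked, 0.188 if stuck under the roof). I'll remove the camera bias using the first pictures, where the jar top was exactly 0.100.

Run:
```python
from meas import *
t=grab('top'); s=grab('scene')
def zz(ti,si,bt,bs,z0):
    t['color'],s['color']=ti,si; zs=np.linspace(z0-.015,z0+.015,61)
    D=[np.hypot(*(np.array(jar(t,bt,145,z)[0][0])-jar(s,bs,130,z)[0][0])) for z in zs]; i=int(np.argmin(D)); return zs[i],D[i]
tn,sn=t['color'].copy(),s['color'].copy()
print(zz(cv2.imread('pics/top0.png'),cv2.imread('pics/scene0.png'),(200,215,262,275),(372,205,412,248),.1))
print(zz(tn,sn,(385,240,455,300),(240,205,280,245),.19))
```

```text
(np.float64(0.095), np.float64(0.7567349423425798))
(np.float64(0.1885), np.float64(1.7731264090054455))
```

The bias-corrected height is 0.1935, so the jar is locked. Handing in.

```bash
python3 -c "
from h import *
print(order.finish_job())"
```

```text
the job is handed in; nothing more can be done
None
```

I fitted the large blue jar onto the grinder base, and the last checks indicate it is locked. I handed the job in at about 21 s of the 64 s allowed; the hand-in reports no verdict.

- **Fitting:** I set the lugs into the gates and pressed the plunger down about 10 mm. I turned the jar clockwise until the sprung stop resisted: it began about 64° from the gates, and I reached 0.3 N m. Then I eased back about 2.7° and let the jar rise.
- **Forces:** The highest readings I took were about 9 N upward and 5 N sideways, well under 40 N. I sampled them only at the end of each move, so brief peaks in between were not seen.
- **Height:** The jar stopped rising at about 4.5 mm plunger depth (locked is 4). Comparing the two cameras with their first pictures puts the jar's top at about 193.5 mm. It would be 192 mm locked and 188 mm if caught under the track roof.
- **After letting go:** The jar stands upright and centred to about 1 mm, turned about 63–65° from the gates, and the gripper is well clear of it.
- **Checks that disagreed or were skipped:** Uncorrected, the two cameras differed by up to about 5 mm in height, so the height relies on that comparison. Wrist force while the jar rose was about 1 N higher than the spring figures predict. I did not twist the jar back to test the lock. The final pictures show only the area around the grinder, so I did not re-check the other loose things.

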